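Oil and re-pin a ladder's rung slide

TASK

Press the red nozzle of the blue lubricant can right down and let it spring back up, to spray the ladder lock. Then pull the black lock knob up to draw its pin, slide the orange rung section to the next hole along the tube, away from the robot, and let the pin drop fully home in that hole. Finish with the gripper still holding the knob and the pin fully home; do not press the yellow paint can's nozzle, and do not move the tools and stock lying about.

Things in the scene. Friction and masses are not known exactly. Their poses are not given: they have to be found in the camera images.
- tube: Aluminium ladder tube section, 380 long x 50 wide, held 20 above the bench in wooden saddles; fixed to the bench. Origin: on the bench surface, straight under the hole in which the pin starts; x runs along the tube away from the robot to its red end cap, z up. Its top face, 50 mm above the bench, has five round lock holes of 14 mm diameter on its centreline at x = -50, 0, 50, 100, 150 mm.
- slide (a joint): Position of the orange rung slide along the tube's x (m): 0 with the pin centred in its first hole, 0.050 centred in the next hole. Range -0.055 to 0.12. The pin (10 mm) has 2 mm play each way in a hole. Slides with about 2.5 N of friction, mass about 0.5 kg.
- rung (a point): Centre of the top of the orange slide's rung: 34 mm along the tube x 200 mm across it, top 80 mm above the bench, 78 mm behind the knob (towards the robot). The rest of the slide is an orange saddle 70 long x 66 wide round the knob, top 57 mm above the bench.
- plunger (a joint): Lift of the sprung lock plunger (m): 0 = pin fully home (10 mm deep in the hole), 0.010 = the pin's tip just clear of the tube, 0.016 = top stop. A spring pushes it down with about 4.5 N at 0 and 9 N at the top (its weight included), so a released pin between holes rides on the tube and snaps into the next hole. The plunger travels with the slide.
- knob_top (a point): Centre of the top face of the lock plunger's round black knob with a red dot (30 mm diameter, 24 mm tall, upright axis), 104 mm above the bench when the pin is home; moves with plunger and slide. Below the knob is a steel boss of 24 mm diameter, its top 75 mm above the bench. Grip the knob's sides from above, at any yaw.
- next_hole (a point): Centre of the mouth of the target hole in the tube's top face: the next hole, 50 mm beyond the first along the tube's x. The knob's axis must end over it.
- lube_nozzle (a joint): Travel of the red nozzle of the BLUE lubricant can (m): 0 up, 0.005 fully down. Its spring takes about 1.5 N to start and 5 N fully down.
- lube_top (a point): Centre of the top of the red nozzle (20 mm diameter, 13 mm tall) of the blue lubricant can, 157 mm above the bench when up; moves with the nozzle. The can (52 mm diameter) stands upright, fixed in a black rubber cup of 76 mm diameter; its shoulder ends 138 mm above the bench. Press straight down.
- paint_nozzle (a joint): Travel of the black nozzle of the YELLOW paint can (m), same make as the other; leave it up at 0.
- paint_top (a point): Centre of the top of the black nozzle of the yellow paint can, of the same size and fixed beside the blue one about 85 mm away (the two may be either way round); not to be pressed.
- wrench: Loose steel wrench, 170 mm long, lying on the bench beside the tube; bystander. Origin under its middle.
- screwdriver: Loose screwdriver, 200 mm long, lying on the bench to the left; bystander.
- jar: Loose jar with a black lid, 66 mm diameter, 80 tall, to the right; bystander. Origin at the centre of its underside.
- taperoll: Loose blue tape roll lying flat, 90 mm diameter, 30 tall, to the right; bystander. Origin at the centre of its underside.
- carton: Loose cardboard carton 90 x 120 x 60 mm, to the left; bystander. Origin at the centre of its underside.
Mind the look-alikes: they are no part of the job. What is shaped like the part that bears lube_nozzle but green is not meant.

How it is judged:
By the outcome, as a careful person would: the job done as asked, in the order asked, and still so for the second after the job is handed in, while the arm keeps its last pose, push and grip.
It also fails if it takes over 48 s, if anything falls off the work surface, if the arm or the gripper's body presses on something with over 40 N, if the wrist force passes 120 N, or if a joint passes its speed limit or range.

ROBOT

A 6-joint arm with a two-finger parallel gripper is mounted at the origin on the work surface. World frame = base frame: x ahead of the robot, y to its left, z up, the work surface at z = 0. Lengths are in m, angles in rad, forces in N, time in s.
With the tool pointing down it reaches from about 0.275 to 0.75 m from the base axis. Payload 10.2 kg.
Tool frame: the origin (TCP) lies at the very end of the fingers, on their centre line; the grasp point (between the pads) lies 19 mm behind it; z points along the fingers, y is the line along which they close (so a half turn about z gives the same grasp; the last joint's range is limited). The gripper opens to 88 mm and grips with 3 to 60 N. Pads are 18 mm wide; open, the fingers measure 123 mm over their backs; the gripper's body (75 mm by 187 mm) begins 45 mm behind the grasp point.
Start: joints at [1.115, 0.313, 1.498, -0, 1.331, -0.223], TCP at [0.121, 0.511, 0.239] pointing down, gripper open.
Joint ranges: [-2.94, 2.94], [-0.97, 2.17], [0.19, 2.56], [-1.23, 4.37], [0.02, 3.11], [-2.88, 2.88]. Speed limits (rad/s): [2.39, 2.39, 3.01, 3.14, 3.14, 3.14].

INTERFACE

Orientations are given as [roll, pitch, yaw] about the fixed x, y, z axes, in that order (R = Rz(yaw) Ry(pitch) Rx(roll)).
In Python, from rig import r gives the robot as it stands.
- The arm moves only by the tool arm_command, never from a script. Its argument "targets" is a list of rows, each a list of 3 entries, a list of its own where there are three numbers: the turn, a rotation vector about the world's x, y, z in rad, then the shift along the world's x, y, z in m, then the opening, from 0 (shut) to 1 (fully open). In form: [[[ax, ay, az], [dx, dy, dz], jaw], ...]. A call has 1 to 20 rows; each row shifts and turns the commanded pose from where the row before left it; what a row does not reach is not made up. A row lasts 1/10 s, in which the tool goes at most 50 mm and 8.59 degrees, less where a joint would pass 70% of its speed; a pose out of reach is approached as far as the arm can. A call with a gripper value outside its range is refused whole. The fingers move at their own pace and stop on an object; the grip force is fixed at half the most. Time passes only in rows, so rows that do not move let the fingers close. It gives the time, the measured TCP pose, the force and the opening at its end, in the units of the state.
- r.get_state(): the state, without advancing time (a new reading comes with each control period).
- r.read_camera(name): name is "side" or "top"; returns a dict with "frame" (420x560x3 uint8, red, green, blue), "vfov" (degrees; the focal length in pixels is half the picture's height over the tangent of half this angle, whatever the lens; pixels are square), "cx", "cy" (the principal point, pixels), "k1" (the pictures are not rectified: a ray, as slopes to the right and down, at radius r is drawn at 1 + k1 r^2 times it, then the intrinsics apply), "R" (3x3) and "t" (3): a world point X has camera coordinates R X + t. Camera axes: x right, y down, z forward; pixel columns grow to the right and rows downward; lengths in m; the calibration is good to about 2 mm. A picture is of the moment at which its call begins. There is no depth.
- r.hand_in(): hands the job in, once; it reports no verdict.
The state is a dict: "t": time; "joint_pos": joint angles; "qd": joint speeds; "effort": joint torques, N m; "ee_pos": TCP position; "tool_rot": TCP orientation; "contact_force": force on the tool from outside, world axes, zero at the start; "moment": the same for the moment, N m; "width": opening from 0.0 (shut) to 1.0 (fully open).
Only numpy, scipy, OpenCV 4.12 (cv2) and the standard library are available. Lean on these libraries where they do the work, as an engineer would, in place of code of your own. Each camera call takes 0.05 s, during which the arm holds its last target. There are 200 camera calls.

## Working session

There is one attempt and no reset: what is moved stays moved. The work goes in short steps, Python scripts to look and compute and a tool call to move; the robot and the scene stay as the last step left them, time stands still between calls to the robot, and variables do not carry over. Pictures are saved under pics/ and viewed, on a budget of 10 in all, crops included, one or two more only if the job needs it, and the job is handed in when it is done.

Besides the shell and the picture viewer there is one more tool, called after "Emit:" in YAML: its name, and indented under it one key for each argument. arm_command: Moves the arm, as the interface text tells. Its arguments: {"type":"object","properties":{"targets":{"type":"array","items":{"type":"array"}}},"required":["targets"]}

```bash
mkdir -p pics; cat > h.py <<'E'
import numpy as np, cv2
from rig import r
def snap(n):
    d=r.read_camera(n); np.savez(''+n,**{k:np.array(v) for k,v in d.items()}); return d
def K(d):
    f=d['frame'].shape[0]/2/np.tan(np.radians(float(d['vfov']))/2)
    return np.array([[f,0,float(d['cx'])],[0,f,float(d['cy'])],[0,0,1]])
def ray(d,u,v):
    k=K(d); p=np.array([(u-k[0,2])/k[0,0],(v-k[1,2])/k[1,1]]); q=p.copy()
    for _ in range(30): q=p/(1+float(d['k1'])*(q@q))
    R=np.array(d['R']);t=np.array(d['t']); return -R.T@t, R.T@np.array([q[0],q[1],1])
def onz(d,u,v,z):
    c,w=ray(d,u,v); return c+w*(z-c[2])/w[2]
def proj(d,X):
    k=K(d); c=np.array(d['R'])@np.array(X)+np.array(d['t']); q=c[:2]/c[2]; q=q*(1+float(d['k1'])*(q@q)); return k[:2,:2]@q+k[:2,2]
def tri(d1,p1,d2,p2):
    c1,w1=ray(d1,*p1);c2,w2=ray(d2,*p2)
    s=np.linalg.lstsq(np.c_[w1,-w2],c2-c1,rcond=None)[0]; a=c1+w1*s[0];b=c2+w2*s[1]; return (a+b)/2,np.linalg.norm(a-b)
def save(d,n,box=None,s=1):
    f=np.array(d['frame'])
    if box: f=f[box[1]:box[3],box[0]:box[2]]
    f=cv2.resize(f,None,fx=s,fy=s,interpolation=cv2.INTER_CUBIC); cv2.imwrite('pics/'+n,f[:,:,::-1])
E
python3 - <<'E'
from h import *
for n in('side','top'):
    d=snap(n); save(d,n+'0.png',s=1.42); print(n,d['vfov'],d['k1'],-np.array(d['R']).T@d['t'])
s=r.get_state(); print(s['ee_pos'],s['tool_rot'],s['t'])
E
```

```text
side 48.58885628261891 -0.15171934097873724 [ 0.14786872 -1.03721594  0.88439304]
top 48.57163968324291 -0.009000196600942674 [ 0.41733041 -0.03771941  1.43981121]
[0.12104834 0.51064709 0.23823076] [-3.14049483e+00 -2.24378066e-04  2.90880599e+00] 0.1
```

View pics/top0.png

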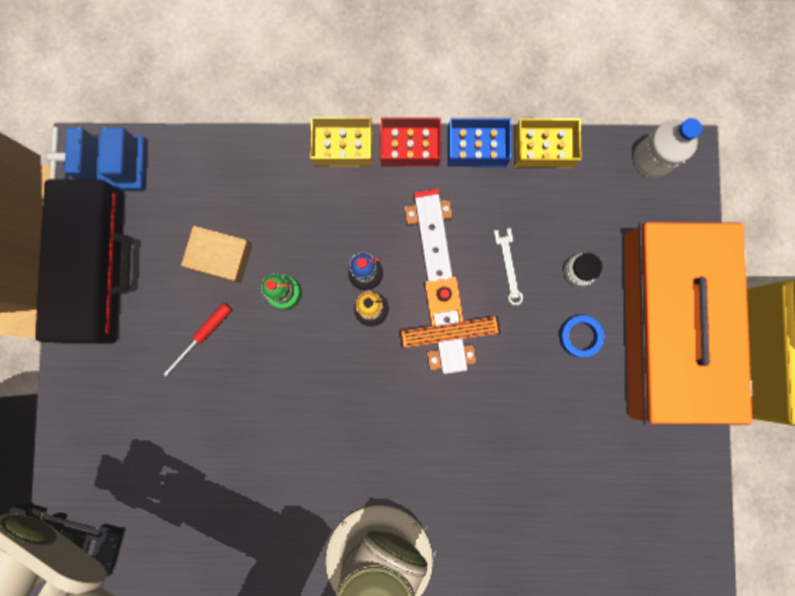

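View pics/side0.png

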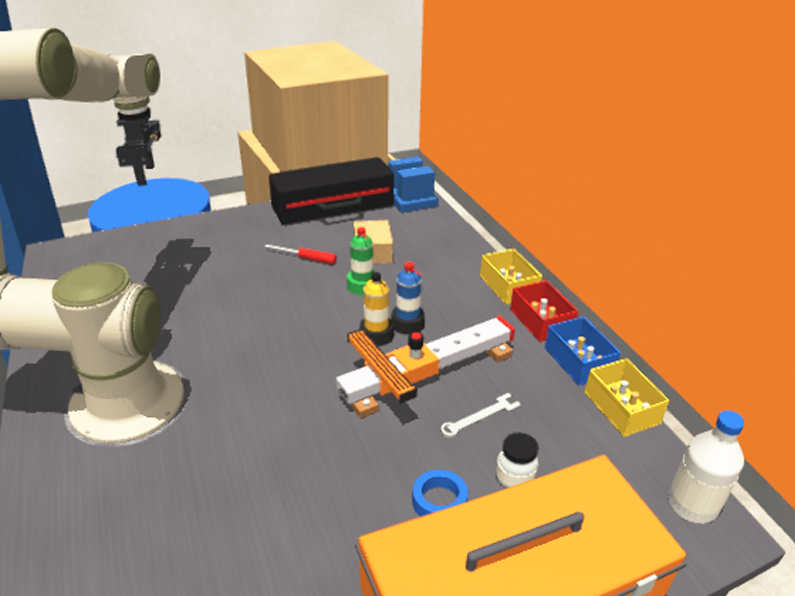

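Candidates for the nozzle, in top0 pixels: blue can with red nozzle at (362,264), green look-alike with red nozzle at (271,285), and yellow can with black nozzle at (368,301). The blue one fits the description. The knob is the black disc with a red dot at (444,294). I'll check both in one close crop.

```bash
python3 - <<'E'
from h import *
a=np.load('top.npz')['frame'][130:275,243:343]; b=np.load('side.npz')['frame'][170:290,240:340]
a=cv2.resize(a,None,fx=4,fy=4,interpolation=cv2.INTER_CUBIC); b=cv2.resize(b,None,fx=4,fy=4,interpolation=cv2.INTER_CUBIC)
b=np.vstack([b,np.zeros((100,400,3),np.uint8)]); cv2.imwrite('pics/crop1.png',np.hstack([a,b])[:,:,::-1])
E
```

```text
(no output)
```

View pics/crop1.png

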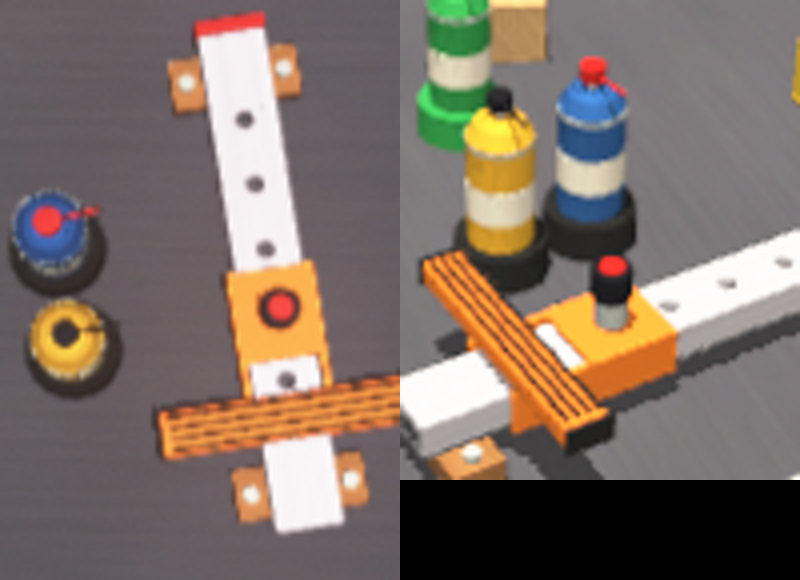

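The crop confirms it. Blue can with red nozzle: top (46,221), side (592,64). Yellow can with black nozzle: top (66,332). Knob: top (281,307), side (612,267). Holes: top (265,249), (255,184), (244,119), (287,380).

```bash
python3 - <<'E'
from h import *
T=dict(np.load('top.npz'));S=dict(np.load('side.npz'))
t=lambda u,v:((u+.5)/4-.5+243,(v+.5)/4-.5+130)
s=lambda u,v:((u-400+.5)/4-.5+240,(v+.5)/4-.5+170)
print('noz',onz(T,*t(46,221),.157),tri(T,t(46,221),S,s(592,63)))
print('paint',onz(T,*t(66,332),.157))
print('knob',onz(T,*t(281,307),.104),tri(T,t(281,307),S,s(612,267)), onz(S,*s(612,267),.104))
P=np.array([onz(T,*t(*p),.05) for p in [(287,380),(265,249),(255,184),(244,119)]]);print(P)
x=np.array([-.05,.05,.1,.15]);A=np.polyfit(x,P[:,:2],1);print(A,np.degrees(np.arctan2(A[0,1],A[0,0])),'O',A[1],'next',A[1]+.05*A[0])
R=cv2.Rodrigues(np.zeros(3))[0]; print(r.get_state())
E
```

```text
noz [0.60714867 0.03726258 0.157     ] (array([0.60886231, 0.0366755 , 0.15718834]), np.float64(0.0036418398644064358))
paint [0.52968065 0.02244427 0.157     ]
knob [ 0.55350806 -0.12985763  0.104     ] (array([ 0.55533557, -0.13050609,  0.1036076 ]), np.float64(0.0037584041464409188)) [ 0.557011  -0.1313103  0.104    ]
[[ 0.50424321 -0.13808194  0.05      ]
 [ 0.60277122 -0.12154493  0.05      ]
 [ 0.65217461 -0.11394833  0.05      ]
 [ 0.70192137 -0.10554401  0.05      ]]
[[ 0.98800762  0.1620739 ]
 [ 0.55352713 -0.12990942]] 9.31589453600708 O [ 0.55352713 -0.12990942] next [ 0.60292751 -0.12180573]
{'t': 0.1, 'joint_pos': array([ 1.11459122e+00,  3.13408283e-01,  1.49830866e+00, -2.51562675e-05,
        1.33099596e+00, -2.23412572e-01]), 'qd': array([-2.17605665e-04, -1.05059373e-03, -3.55354469e-03,  8.04228613e-05,
       -1.37525113e-03, -7.90213284e-04]), 'effort': array([ 2.80709937e-03, -4.02811968e+01, -2.52644992e+01,  6.95478427e-02,
        3.41581309e-02, -3.70628925e-05]), 'ee_pos': array([0.12104834, 0.51064709, 0.23823076]), 'tool_rot': array([-3.14049483e+00, -2.24378066e-04,  2.90880599e+00]), 'contact_force': array([-0.210023  ,  1.18587939,  0.73745159]), 'moment': array([-0.00395378, -0.03803399, -0.03635998]), 'width': 1.000100770799999}
```

Emit:
arm_command:
  targets:
    - [[0,0,0.04],[0.028,-0.0275,0],0]
    - [[0,0,0.04],[0.028,-0.0275,0],0]
    - [[0,0,0.04],[0.028,-0.0275,0],0]
    - [[0,0,0.04],[0.028,-0.0275,0],0]
    - [[0,0,0.04],[0.028,-0.0275,0],0]
    - [[0,0,0.04],[0.028,-0.0275,0],0]
    - [[0,0,0.04],[0.028,-0.0275,0],0]
    - [[0,0,0.04],[0.028,-0.0275,0],0]
    - [[0,0,0.04],[0.028,-0.0275,0],0]
    - [[0,0,0.034],[0.028,-0.0275,0],0]
    - [[0,0,0],[0.028,-0.0275,0],0]
    - [[0,0,0],[0.028,-0.0275,0],0]
    - [[0,0,0],[0.028,-0.0275,0],0]
    - [[0,0,0],[0.028,-0.0275,0],0]
    - [[0,0,0],[0.028,-0.0275,0],0]
    - [[0,0,0],[0.028,-0.0275,0],0]
    - [[0,0,0],[0.028,-0.0275,0],0]
    - [[0,0,0],[0.011,-0.006,-0.03],0]
    - [[0,0,0],[0,0,-0.03],0]
    - [[0,0,0],[0,0,0],0]

```text
t: 2.1
ee_pos: [0.6064, 0.0372, 0.1744]
tool_rot: [3.139, -0.008, -2.981]
contact_force: [0.1, 0.0, 0.6]
width: 0.003
```

```bash
python3 - <<'E'
from h import *
S=snap('side');T=snap('top'); s=r.get_state(); print(s['ee_pos'],s['tool_rot'],s['qd'].max())
for d in(T,S): print(proj(d,s['ee_pos']),proj(d,[.608,.037,.157]))
def c(d,x,y,w=100,h=140): return cv2.resize(np.array(d['frame'])[y:y+h,x:x+w],None,fx=4,fy=4,interpolation=cv2.INTER_CUBIC)
cv2.imwrite('pics/c2.png',np.hstack([c(T,215,130),c(S,240,120)])[:,:,::-1])
E
```

```text
[0.60812725 0.03749622 0.17931167] [ 3.14147422e+00 -2.65257890e-04 -2.98021839e+00] 0.0058243776402798885
[253.58314584 183.32283328] [254.22303288 184.57282362]
[286.82883239 178.94155584] [286.69995319 185.50141796]
```

View pics/c2.png

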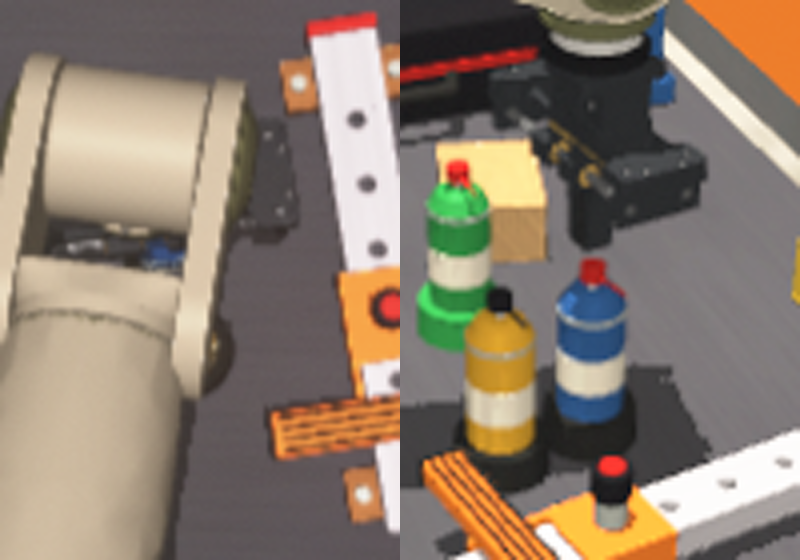

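The side view shows the closed fingertips (590,240) right above the blue can's red nozzle (593,265). Pressing.

Emit:
arm_command:
  targets:
    - [[0,0,0],[0,0,-0.01],0]
    - [[0,0,0],[0,0,-0.008],0]
    - [[0,0,0],[0,0,-0.003],0]
    - [[0,0,0],[0,0,-0.002],0]
    - [[0,0,0],[0,0,-0.002],0]
    - [[0,0,0],[0,0,-0.002],0]
    - [[0,0,0],[0,0,0],0]
    - [[0,0,0],[0,0,0],0]
    - [[0,0,0],[0,0,0],0]

```text
t: 3.1
ee_pos: [0.6082, 0.0375, 0.1524]
tool_rot: [-3.142, 0.001, -2.98]
contact_force: [-4.1, 2.0, 6.5]
width: 0.006
```

Emit:
arm_command:
  targets:
    - [[0,0,0],[0,0,-0.0015],0]
    - [[0,0,0],[0,0,0],0]
    - [[0,0,0],[0,0,0],0]

```text
t: 3.4
ee_pos: [0.6083, 0.0375, 0.1523]
tool_rot: [-3.141, 0.002, -2.98]
contact_force: [-7.8, 1.1, 14.7]
width: 0.005
```

Hard stop reached: the force rose with no further travel. Lifting and moving over the knob.

Emit:
arm_command:
  targets:
    - [[0,0,0],[0,0,0.01],0]
    - [[0,0,0],[0,0,0.02],0]
    - [[0,0,0],[0,0,0.03],0]
    - [[0,0,0],[-0.009,-0.028,0],0.7]
    - [[0,0,0],[-0.009,-0.028,0],0.7]
    - [[0,0,0],[-0.009,-0.028,0],0.7]
    - [[0,0,0],[-0.009,-0.028,0],0.7]
    - [[0,0,0],[-0.009,-0.028,0],0.7]
    - [[0,0,0],[-0.009,-0.0275,0],0.7]
    - [[0,0,0],[0,0,-0.03],0.7]
    - [[0,0,0],[0,0,-0.03],0.7]
    - [[0,0,0],[0,0,0],0.7]
    - [[0,0,0],[0,0,0],0.7]
    - [[0,0,0],[0,0,0],0.7]

```text
t: 4.8
ee_pos: [0.555, -0.1304, 0.152]
tool_rot: [-3.14, 0.002, -2.98]
contact_force: [-0.2, -0.2, 0.8]
width: 0.701
```

```bash
python3 - <<'E'
from h import *
S=snap('side');T=snap('top'); s=r.get_state(); print(s['ee_pos'],s['tool_rot'],s['width'])
print(proj(S,s['ee_pos']))
def c(d,x,y,w,h,k=4): return cv2.resize(np.array(d['frame'])[y:y+h,x:x+w],None,fx=k,fy=k,interpolation=cv2.INTER_CUBIC)
cv2.imwrite('pics/c3.png',c(S,240,165,120,110,5)[:,:,::-1])
print(((proj(S,s['ee_pos'])-[240,165])+.5)*5-.5)
E
```

```text
[ 0.55477046 -0.13028037  0.15169845] [-3.14011150e+00  2.11454868e-03 -2.98009604e+00] 0.7010586981885831
[292.20352407 222.19088936]
[263.01762037 287.95444681]
```

View pics/c3.png

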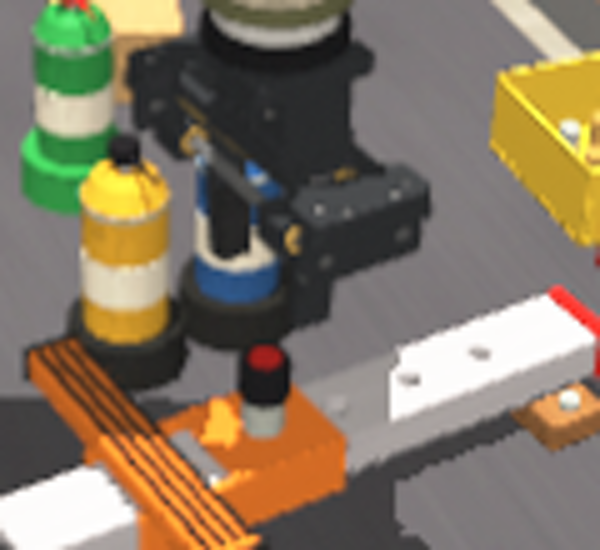

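Side crop: fingertips at (232,255) and (310,325), with the knob top at (266,358) below their midpoint. Aligned, so descending and gripping.

Emit:
arm_command:
  targets:
    - [[0,0,0],[0,0,-0.025],0.7]
    - [[0,0,0],[0,0,-0.025],0.7]
    - [[0,0,0],[0,0,-0.015],0.7]
    - [[0,0,0],[0,0,-0.009],0.7]
    - [[0,0,0],[0,0,0],0.7]
    - [[0,0,0],[0,0,0],0.45]
    - [[0,0,0],[0,0,0],0.4]
    - [[0,0,0],[0,0,0],0.36]
    - [[0,0,0],[0,0,0],0.3]
    - [[0,0,0],[0,0,0],0.2]
    - [[0,0,0],[0,0,0],0.2]
    - [[0,0,0],[0,0,0],0.2]

```text
t: 6.1
ee_pos: [0.5544, -0.1306, 0.0766]
tool_rot: [-3.141, 0.001, -2.981]
contact_force: [-1.0, -3.0, 3.9]
width: 0.334
```

Emit:
arm_command:
  targets:
    - [[0,0,0],[0,0,0.003],0]
    - [[0,0,0],[0,0,0.003],0]
    - [[0,0,0],[0,0,0.003],0]
    - [[0,0,0],[0,0,0.003],0]
    - [[0,0,0],[0,0,0.0015],0]
    - [[0,0,0],[0,0,0],0]
    - [[0,0,0],[0,0,0],0]
    - [[0,0,0],[0,0,0],0]

```text
t: 6.9
ee_pos: [0.554, -0.1305, 0.0888]
tool_rot: [-3.141, -0.001, -2.981]
contact_force: [2.1, -5.7, -7.8]
width: 0.328
```

Emit:
arm_command:
  targets:
    - [[0,0,0],[0,0,0.001],0]
    - [[0,0,0],[0.003,0.0005,0],0]
    - [[0,0,0],[0.005,0.0008,0],0]
    - [[0,0,0],[0.005,0.0008,0],0]
    - [[0,0,0],[0.005,0.0008,0],0]
    - [[0,0,0],[0.005,0.0008,0],0]
    - [[0,0,0],[0.005,0.0008,0],0]
    - [[0,0,0],[0.005,0.0008,0],0]
    - [[0,0,0],[0.005,0.0008,0],0]
    - [[0,0,0],[0.005,0.0008,0],0]
    - [[0,0,0],[0.004,0.0007,0],0]
    - [[0,0,0],[0.0024,0.0004,0],0]
    - [[0,0,0],[0,0,0],0]
    - [[0,0,0],[0,0,0],0]
    - [[0,0,0],[0,0,0],0]

```text
t: 8.4
ee_pos: [0.6027, -0.1227, 0.0892]
tool_rot: [3.141, -0.003, -2.981]
contact_force: [0.8, -6.6, -8.2]
width: 0.329
```

```bash
python3 - <<'E'
from h import *
S=snap('side'); s=r.get_state(); print(s['ee_pos'],s['tool_rot'],s['width'],s['contact_force'])
save(S,'s4.png',(240,165,360,275),5)
P=s['ee_pos']; f=lambda X:((proj(S,X)-[240,165])+.5)*5-.5
print('tcp',f(P)); 
for k in(0,.05,.1,.15): print(k,f([.5545+.987*k,-.1303+.162*k,.05]))
E
```

```text
[ 0.60267766 -0.12269223  0.08919006] [ 3.14131804e+00 -2.79434970e-03 -2.98060224e+00] 0.3280052964034938 [ 0.20189196 -6.54941738 -8.23367199]
tcp [333.98935699 352.72663415]
0 [257.49051047 435.16006563]
0.05 [332.33689615 406.3921248 ]
0.1 [404.72315838 378.48863681]
0.15 [474.69784757 351.4383721 ]
```

View pics/s4.png

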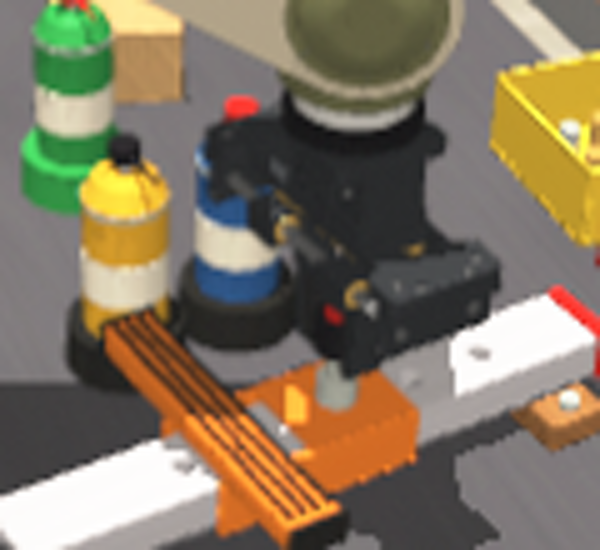

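The slide and boss, at (337,385), have moved one pitch and the pin is up. Nudging 0.7 mm and lowering onto the hole.

Emit:
arm_command:
  targets:
    - [[0,0,0],[0.0007,0.0001,0],0]
    - [[0,0,0],[0,0,0],0]
    - [[0,0,0],[0,0,-0.003],0]
    - [[0,0,0],[0,0,-0.003],0]
    - [[0,0,0],[0,0,-0.003],0]
    - [[0,0,0],[0,0,-0.003],0]
    - [[0,0,0],[0,0,-0.0025],0]
    - [[0,0,0],[0,0,0],0]
    - [[0,0,0],[0,0,0],0]
    - [[0,0,0],[0,0,0],0]

```text
t: 9.45
ee_pos: [0.6043, -0.1225, 0.0766]
tool_rot: [-3.141, 0.0, -2.981]
contact_force: [-0.6, -6.0, 4.7]
width: 0.33
```

Emit:
arm_command:
  targets:
    - [[0,0,0],[0,0,-0.001],0]
    - [[0,0,0],[0,0,0],0]
    - [[0,0,0],[0,0,0],0]
    - [[0,0,0],[0,0,0],0]
    - [[0,0,0],[0,0,0],0]

```text
t: 9.95
ee_pos: [0.6049, -0.1224, 0.0765]
tool_rot: [-3.14, 0.002, -2.98]
contact_force: [-1.6, -3.5, 10.1]
width: 0.329
```

```bash
python3 - <<'E'
from h import *
S=snap('side'); T=snap('top'); s=r.get_state(); print(s['ee_pos'],s['tool_rot'],s['width'],s['contact_force'])
def c(d,x,y,w,h,k=4): return cv2.resize(np.array(d['frame'])[y:y+h,x:x+w],None,fx=k,fy=k,interpolation=cv2.INTER_CUBIC)
cv2.imwrite('pics/s5.png',np.hstack([c(S,250,170,95,120,4),c(T,243,130,100,120,4)])[:,:,::-1])
f=lambda X:((proj(S,X)-[250,170])+.5)*4-.5
b=np.array([.6043,-.1224]);print('boss top',f([*b,.075]),'knob bottom home',f([*b,.080]),'if up 10mm',f([*b,.090]))
E
```

```text
[ 0.60486793 -0.1224224   0.07651798] [-3.14019903e+00  1.95699490e-03 -2.98037125e+00] 0.32651110906452274 [-1.97967331 -3.12674788  9.65365228]
boss top [228.10345457 277.33344447] knob bottom home [228.43430275 271.71627783] if up 10mm [229.09943087 260.40439139]
```

View pics/s5.png

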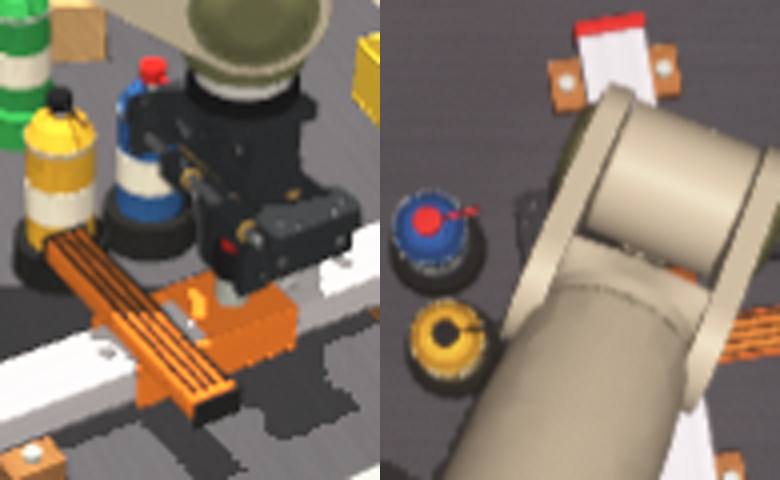

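The knob's red dot (228,245) sits in the same place relative to the fingers as when lifted, so there was no slip. The TCP is back at the pin-home height and hits a hard stop, and the nozzle is up again. Handing in.

```bash
python3 -c "
from rig import r
print(r.hand_in())"
```

```text
the job is handed in; nothing more can be done
None
```

I carried out both parts of the job in order and handed it in at about 10 s of the 48 s allowed. No verdict was reported.

- **Spray:** I pressed the blue can's red nozzle to its stop. The force rose from 6.5 to 14.7 N with no further travel, at a TCP height of 0.152 m. Afterwards the nozzle looked fully up again in the pictures. The tool never went near the yellow can's nozzle.
- **Lock:** I gripped the knob, lifted it about 12 mm by TCP height, moved the slide about 50.5 mm along the tube, and lowered the pin into the next hole.
- **Pin home:** The TCP returned to exactly its starting pin-home height of 0.0766 m. An extra 1 mm of commanded push moved it only 0.1 mm while the force rose to about 10 N. The knob had not slipped in the fingers.
- **At hand-in:** The gripper was still holding the knob, with its opening at 0.33. That last push also moved the TCP about 0.5 mm further along the tube, within the pin's 2 mm play.
- **Not fully checked:** The two cameras disagreed by about 3.5 mm, so I used the midpoint. I did not compare the loose tools' positions before and after, but the arm made no contact near them.

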